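Fit the reading head and hold the piston rod at its mark

TASK

Pick up the blue reading-head plate by its yellow housing and lower it over the two pins of the aluminium calibration stand, nose towards the piston rod, until it lies flush, then let go of it. Then grip the rod's orange knob and draw the rod straight up out of its snug bore, without forcing it sideways, dropping it or pulling it right out, until the red ring is level with the nose, and finish while still holding it there, at rest. Leave the other things on the bench alone.

Things in the scene. Friction and masses are not known exactly. Their poses are not given: they have to be found in the camera images.
- stand: Aluminium block fixed on the bench, 80 (x) x 157 mm (y -82 to 75), flat top at z = 60 mm; dark foot 110 x 190 x 8 mm. Origin on the bench, z up. Two 10 mm pins with tapered tips stand 20 mm above the top at (x, y) = (-24, -64) and (24, 0) mm. At (0, 45) mm a vertical 19.2 mm blind bore, 50 mm deep (floor at z = 10), holds the rod. Yaw within 0.5 rad; left or right of the robot.
- seat (a point): Point on the stand's top, midway between the pins, (0, -32, 60) mm in the stand's frame: the plate's origin belongs here, with the plate's axes parallel to the stand's.
- bore (a point): Centre of the bore's mouth on the stand's top, (0, 45, 60) mm in the stand's frame.
- plate: Loose blue plate, 70 (x) x 90 (y) x 10 mm, 0.35 kg, flat on the bench, yaw within 0.5 rad. Origin: centre of underside, z up. Holes 11.6 mm at (-24, -32), (24, 32) mm. Yellow housing in the middle, 30 (x) x 34 mm (y), z 10 to 36: grip it from above, closing along x. Steel nose, 8 mm, black 6 mm tip, from it along +y at z = 30 to y = 57 mm; seated, its tip is 20 mm from the rod's axis.
- nose (a point): Tip of the plate's nose, (0, 57, 30) mm in the plate's frame.
- rod: Loose steel rod, 18 mm dia., 0.25 kg, upright in the bore, its foot on the bore's floor (10 mm above the bench); it drops back if let go. Origin: centre of its foot, z up. Orange knob, 28 mm dia., z = 90 to 115 mm. Red ring, 8 mm wide, centred at z = 55, at first just above the stand's top. It must rise 25 mm; it leaves the bore after 50 mm.
- ring (a point): Middle of the red ring, on the rod's axis, 55 mm above its foot.
- knob (a point): Middle of the orange knob, on the rod's axis, 102.5 mm above its foot. With the plate seated all of the stand and plate lies at least 4 mm below the knob's underside, so it can be gripped from above; closing along the stand's x leaves most room.
- sensor: small steel accelerometer, 32 mm dia., 36 mm tall, standing on the table. A bystander; origin at its underside. Leave it alone.
- weight: brass calibration weight with a small knob, 40 mm dia., 48 mm tall. A bystander; origin at its underside. Leave it alone.
- mouse: black computer mouse, 100 x 58 x 30 mm. A bystander; origin at its underside. Leave it alone.
- driver: screwdriver lying on the table. A bystander; origin at its underside. Leave it alone.
- jar: small jar of screws, 48 mm dia., 60 mm tall. A bystander; origin at its underside. Leave it alone.

How it is judged:
On the way, in this order (a step that is already met when the one before it is completed fails the run):
1. the plate is lowered over the pins while still gripped (z of plate in the frame of stand below 0.067 m and horizontal distance between plate and seat below 0.005 m and y of nose in the frame of stand above 0.015 m and contact force between the fingers and plate above 1 N), for 0.05 s.
2. the plate lies flush on the stand and is let go, the rod still down (z of plate in the frame of stand between 0.0575 and 0.062 m and horizontal distance between plate and seat below 0.003 m and angle between the z axis of plate and the z axis of stand, either way round below 0.035 rad and y of nose in the frame of stand above 0.015 m and contact force between the fingers and plate below 0.3 N and z of rod in the frame of stand below 0.015 m), for 0.2 s.
3. the rod is drawn up by the gripper (z of rod in the frame of stand above 0.018 m and contact force between the fingers and rod above 1 N), for 0.1 s.
At the end, for the whole second after the job is handed in: Plate flush over both pins (3 mm, 2 degrees), nose to the rod, let go; rod still in the bore, upright, its red ring level with the nose within 4 mm, held at rest by the fingers (over 2 N), clear of the plate (z of plate in the frame of stand between 0.0575 and 0.062 m and horizontal distance between plate and seat below 0.003 m and angle between the z axis of plate and the z axis of stand, either way round below 0.035 rad and y of nose in the frame of stand above 0.015 m and z of ring in the frame of plate between 0.026 and 0.034 m and horizontal distance between rod and bore below 0.003 m and angle between the z axis of rod and the z axis of stand, either way round below 0.06 rad and contact force between the fingers and rod above 2 N and contact force between rod and plate below 0.5 N and contact force between the fingers and plate below 0.3 N and linear speed of rod below 0.01 m/s); the arm keeps its last pose, push and grip.
It fails at once if the rod is pulled out of the bore (z of rod in the frame of stand above 0.055 m).
It fails at once if the rod is forced against the bore or dropped in it (contact force between rod and stand above 30 N).
It fails at once if a bystander is disturbed (moved over 30 mm) (distance of any of sensor, weight, mouse, driver, jar from where it was at the start of the episode above 0.03 m).
It also fails if it takes over 48 s, if anything falls off the work surface, if the arm or the gripper's body presses on something with over 40 N, if the wrist force passes 120 N, or if a joint passes its speed limit or range.

ROBOT

A 7-joint arm with a two-finger parallel gripper is mounted at the origin on the work surface. World frame = base frame: x ahead of the robot, y to its left, z up, the work surface at z = 0. Lengths are in m, angles in rad, forces in N, time in s.
With the tool pointing down it reaches from about 0.4 to 0.85 m from the base axis. Payload 4.5 kg.
Tool frame: the origin (TCP) lies at the very end of the fingers, on their centre line; the grasp point (between the pads) lies 19 mm behind it (r.grip_depth is the z of the grasp point in the tool frame, in m); z points along the fingers, y is the line along which they close (so a half turn about z gives the same grasp; the last joint's range is limited). The gripper opens to 88 mm and grips with 3 to 60 N. Pads are 18 mm wide; open, the fingers measure 123 mm over their backs; the gripper's body (75 mm by 187 mm) begins 45 mm behind the grasp point.
Start: joints at [1.165, 0.689, -0.195, 1.565, 0.157, 0.902, -0.215], TCP at [0.266, -0.566, 0.239] pointing down, gripper open.
Joint ranges: [-3.01, 3.01], [-0.46, 2.08], [-1.47, 1.51], [0.13, 2.56], [-1, 4.14], [0.04, 2.09], [-2.66, 2.66]. Speed limits (rad/s): [2.57, 2.57, 3.14, 3.14, 3.14, 3.14, 3.14].

INTERFACE

Orientations are given as a unit quaternion [x, y, z, w].
In Python, from plant import r gives the robot as it stands.
- The arm moves only by the tool pendant, called after "Request:" by a JSON object that holds its "op" and its "data". Schema: {"type":"object","properties":{"increments":{"type":"string"},"force":{"type":"number"},"only":{"type":"string"},"quiet":{"type":"boolean"},"lines":{"type":"string"}},"required":["increments"],"additionalProperties":false}. increments is a string of 1 to 10 rows, one to a line, with the numbers parted by spaces; each row has 7 numbers: the opening from 0.0 (shut) to 1.0 (fully open), then dx, dy, dz in units of 5 mm, then a rotation vector rx, ry, rz in units of 0.05 rad; each row is the pose to reach, as a shift and turn from the pose commanded when the call began, along the tool's axes at that moment; what a row does not reach only later rows make up. A row lasts 1/10 s, in which the tool goes at most 0.05 m and 0.15 rad, less where a joint would pass 70% of its speed; a pose out of reach is approached as far as the arm can. The fingers move at their own pace and stop on an object; force is the grip in N (left out, the last holds). Time passes only in rows, so rows that do not move let the fingers close. The tool returns the time, the measured TCP pose, the force, the opening and the grip force at its end. only (a regular expression) keeps the lines of the reply that match it, lines (a string "A,B") keeps lines A to B, and quiet returns only ok. Input that does not fit is refused with a message, and nothing moves.
- r.get_state(): the state, without advancing time (a new reading comes with each control period).
- r.snapshot(name): name is "scene" or "top"; returns the picture (384x512x3 uint8, red, green, blue); there is no depth.
- r.camera_params(name): a dict with "fx", "fy", "cx", "cy" (pixels), "k1" (the pictures are not rectified: a ray, as slopes to the right and down, at radius r is drawn at 1 + k1 r^2 times it, then the intrinsics apply), "rvec" (rotation vector, rad) and "tvec" (3), from world to camera coordinates, as OpenCV has them. Camera axes: x right, y down, z forward; pixel columns grow to the right and rows downward; lengths in m; the calibration is good to about 2 mm. A picture is of the moment at which its call begins. camera_params takes no time and is no camera call.
- r.finish_job(): hands the job in; it is judged then, once.
The state is a dict: "clock": time; "q": joint angles; "qd": joint speeds; "joint_torque": joint torques, N m; "tool_pos": TCP position; "eef_rot": TCP orientation; "contact_force": force on the tool from outside, world axes, zero at the start; "moment": the same for the moment, N m; "opening": opening from 0.0 (shut) to 1.0 (fully open); "finger_force": force on a finger pad.
Only numpy, scipy, OpenCV 4.12 (cv2) and the standard library are available. Lean on these libraries where they do the work, as an engineer would, in place of code of your own. Each camera call takes 0.05 s, during which the arm holds its last target. There are 200 camera calls.

## Working session

There is one attempt and no reset: what is moved stays moved. The work goes in short steps, Python scripts to look and compute and a tool call to move; the robot and the scene stay as the last step left them, time stands still between calls to the robot, and variables do not carry over. Pictures are saved under pics/ and viewed, at most 10 in all, crops included, and the job is handed in when it is done.

```bash
ls; mkdir -p pics
```

Run:
```python
from plant import r
import cv2
s=r.get_state();print(s)
for n in("scene","top"):
    print(r.camera_params(n)); cv2.imwrite(f"pics/{n}0.png",r.snapshot(n)[:,:,::-1])
```

```text
pics
plant.py
{'clock': 0.0, 'q': array([ 1.16478202,  0.68996079, -0.194505  ,  1.56634247,  0.15729879,
        0.90247604, -0.21508967]), 'qd': array([-0.00156237, -0.00097224,  0.00019039,  0.00066847,  0.00036294,
        0.00085603,  0.0001288 ]), 'joint_torque': array([-4.28046851e-04, -5.27561688e+01, -1.26665957e+00, -1.53428113e+01,
       -5.26303018e-02,  6.60761187e-03,  1.30760650e-04]), 'tool_pos': array([ 0.26579339, -0.56497719,  0.23792468]), 'eef_rot': array([ 9.75907840e-01,  2.18181305e-01, -2.60965775e-04, -8.59251685e-04]), 'contact_force': array([-9.95843311e-01, -7.28263629e-04,  4.94393509e-01]), 'moment': array([ 0.04269094, -0.02298394, -0.02073119]), 'finger_force': 0.0, 'opening': 1.001966729792549}
{'fx': 352.2244448856733, 'fy': 352.2244448856733, 'cx': 253.401271225739, 'cy': 194.85242268362, 'k1': 0.020649832752453294, 'rvec': array([ 1.22053175,  2.05511227, -1.0940931 ]), 'tvec': array([ 0.24210177, -0.18439745,  1.51679509])}
{'fx': 458.88473010726665, 'fy': 458.88473010726665, 'cx': 254.61309315187137, 'cy': 199.74995352104193, 'k1': -0.15355271190295858, 'rvec': array([ 2.15393426, -2.12948191,  0.18874512]), 'tvec': array([-0.02071458,  0.57189867,  1.67069694])}
```

View pics/top0.png

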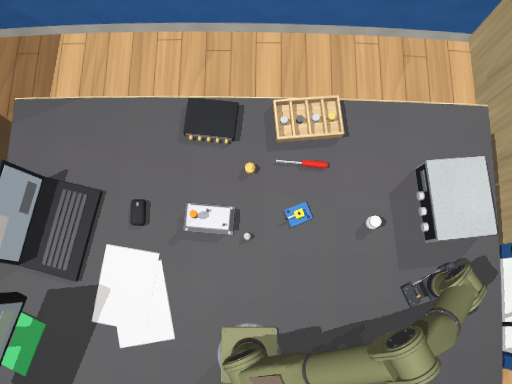

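View pics/scene0.png

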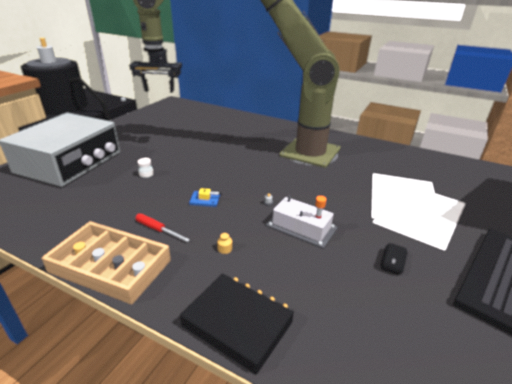

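The top view shows the plate at about (298,214), with its housing and nose pointing left. The stand is at (209,219) and the orange knob at (193,214). In the scene view the stand is at (303,220), the knob at (321,201) and the plate at (205,197). Next I'll look at enlarged crops.

Create h.py:
```python
import numpy as np, cv2
from plant import r
from scipy.spatial.transform import Rotation as R
def ray(n,p):
    c=r.camera_params(n); u=np.array([(p[0]-c['cx'])/c['fx'],(p[1]-c['cy'])/c['fy']])
    s=u.copy()
    for _ in range(20): s=u/(1+c['k1']*(s@s))
    M=R.from_rotvec(c['rvec']).as_matrix()
    return -M.T@c['tvec'], M.T@np.array([s[0],s[1],1])
def onz(n,p,z):
    o,d=ray(n,p); return o+d*(z-o[2])/d[2]
def proj(n,X):
    c=r.camera_params(n); P=R.from_rotvec(c['rvec']).apply(np.atleast_2d(X))+c['tvec']
    s=P[:,:2]/P[:,2:]; s=s*(1+c['k1']*(s**2).sum(1,keepdims=True))
    return s*c['fx']+[c['cx'],c['cy']]
def two(p1,p2):  # top, scene -> point, gap
    (o1,d1),(o2,d2)=ray("top",p1),ray("scene",p2)
    t=np.linalg.lstsq(np.c_[d1,-d2],o2-o1,rcond=None)[0]
    a,b=o1+d1*t[0],o2+d2*t[1]; return (a+b)/2,np.linalg.norm(a-b)
def mask(im,lo,hi,box):
    h=cv2.cvtColor(im,cv2.COLOR_RGB2HSV); m=cv2.inRange(h,np.array(lo),np.array(hi)); k=np.zeros_like(m)
    x0,y0,x1,y1=box; k[y0:y1,x0:x1]=m[y0:y1,x0:x1]; return k
def cen(m):
    q=cv2.moments(m,True); return (q['m10']/q['m00'],q['m01']/q['m00'],q['m00'])
```

Run:
```python
import cv2,numpy as np
t=cv2.imread("pics/top0.png");s=cv2.imread("pics/scene0.png")
f=lambda im,x,y,w,h,k:cv2.resize(im[y:y+h,x:x+w],None,fx=k,fy=k,interpolation=cv2.INTER_NEAREST)
cv2.imwrite("pics/c1.png",np.vstack([np.hstack([f(t,175,195,66,50,6),f(t,275,195,66,50,6)]),np.hstack([f(s,265,190,76,56,6)[:300,:396],f(s,175,175,66,50,6)])]))
```

```text
(no output)
```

View pics/c1.png

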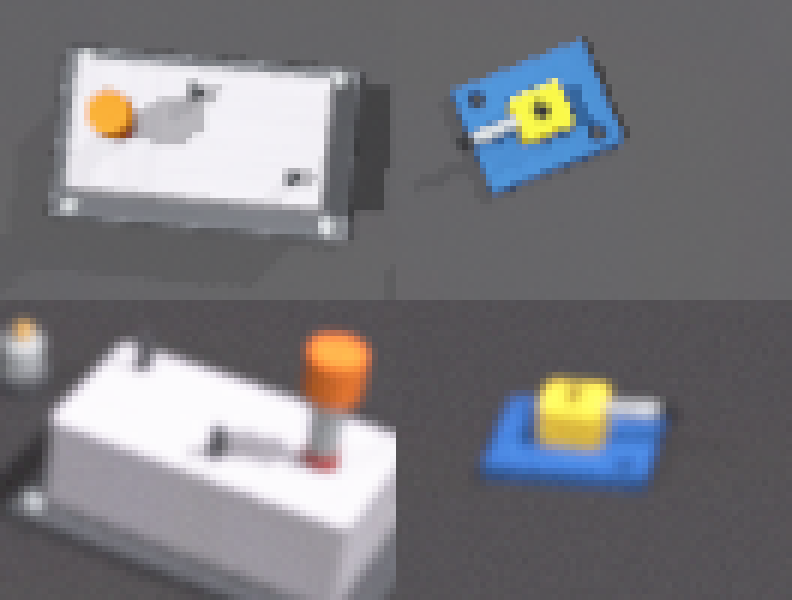

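The crops show the stand's +y (knob end) pointing left in the top view, with pins near (208,210) and (224,224). The plate's nose also points left, tilted slightly down in the image.

Create m.py:
```python
from h import *
def rect(n,m,z):
    k=max(cv2.findContours(m,0,cv2.CHAIN_APPROX_NONE)[0],key=cv2.contourArea)[:,0]
    h=cv2.convexHull(k)[:,0].astype(float)
    P=np.array([onz(n,p,z)[:2] for p in h])*1000
    (c,wh,a)=cv2.minAreaRect(P.astype(np.float32)); e=cv2.boxPoints((c,wh,a))
    v=e[1]-e[0] if np.linalg.norm(e[1]-e[0])>np.linalg.norm(e[2]-e[1]) else e[2]-e[1]
    if v[1]<0:v=-v
    ang=np.arctan2(-v[0],v[1]) # yaw such that y axis ~ v
    return np.array(c),wh,ang
if __name__=="__main__":
    T=r.snapshot("top");S=r.snapshot("scene")
    print("stand",rect("top",mask(T,(0,0,200),(180,60,255),(180,195,240,245)),.06))
    print("stand sc",rect("scene",mask(S,(0,0,205),(180,60,255),(265,190,345,250)),.06))
    print("plate",rect("top",mask(T,(95,120,60),(125,255,255),(275,190,330,240)),.01))
    print("plate sc",rect("scene",mask(S,(95,120,60),(125,255,255),(180,180,235,215)),.0))
    y=mask(T,(22,120,120),(35,255,255),(275,190,330,240)); print("housing",cen(y),onz("top",cen(y)[:2],.036)*1000)
    o=mask(T,(5,120,150),(22,255,255),(180,195,210,235)); print("knob",cen(o),onz("top",cen(o)[:2],.125)*1000)
    os=mask(S,(3,120,100),(22,255,255),(305,190,335,215)); print("knob sc",cen(os),two(cen(o)[:2],cen(os)[:2]))
    ys=mask(S,(20,120,100),(35,255,255),(180,180,235,215)); print("hous two",cen(ys),two(cen(y)[:2],cen(ys)[:2]))
```

```bash
python3 m.py
```

```text
stand (array([505.42730713, 156.75784302]), (163.09664916992188, 82.47894287109375), np.float32(-0.060962643))
stand sc (array([506.22677612, 159.67434692]), (162.0233612060547, 85.30943298339844), np.float32(-0.0656803))
plate (array([ 524.92138672, -181.59364319]), (71.16575622558594, 92.60316467285156), np.float32(0.38784903))
plate sc (array([ 520.53265381, -187.55020142]), (82.079345703125, 96.75069427490234), np.float32(0.36259317))
housing (298.796875, 213.359375, 64.0) [ 524.13296646 -180.96800951   36.        ]
knob (192.97674418604652, 213.58139534883722, 43.0) [506.61265516 205.45106161 125.        ]
knob sc (320.6422764227642, 201.0731707317073, 123.0) (array([0.50793728, 0.20703495, 0.1144029 ]), np.float64(0.0005650530968081025))
hous two (204.0086956521739, 192.8, 115.0) (array([ 0.52576832, -0.18260793,  0.02677784]), np.float64(0.0014589677038177253))
```

Create go.py:
```python
import sys; from h import *
# go.py x y z yaw : tool-frame shift and turn to TCP x,y,z (m), pointing down, closing along x axis of a frame with this yaw
def delta(x,y,z,yaw):
    s=r.get_state(); A=R.from_quat(s['eef_rot']); a=yaw+np.pi/2
    X=np.array([np.cos(a),np.sin(a),0]);Z=np.array([0,0,-1.]);B=R.from_matrix(np.c_[X,np.cross(Z,X),Z])
    print(s['clock'],s['tool_pos'],'shift',A.inv().apply(np.array([x,y,z])-s['tool_pos']).round(4),'turn',(A.inv()*B).as_rotvec().round(4))
if __name__=="__main__": delta(*map(float,sys.argv[1:]))
```

```bash
python3 go.py .525 -.1815 .15 .388
```

```text
0.2 [ 0.265909   -0.5651993   0.23821487] shift [ 0.3978 -0.2368  0.0884] turn [-1.000e-03 -8.000e-04 -1.519e+00]
```

Units first: shifts go in units of 5 mm and turns go in units of 0.05 rad. So 0.398 m is 79.6, -0.237 m is -47.4, -1.519 rad is -30.38.

Request:
{"op": "pendant", "data": {"increments": "1 79.6 -47.4 10 0 0 -30.38\n1 79.6 -47.4 10 0 0 -30.38\n1 79.6 -47.4 10 0 0 -30.38\n1 79.6 -47.4 10 0 0 -30.38\n1 79.6 -47.4 10 0 0 -30.38\n1 79.6 -47.4 10 0 0 -30.38\n1 79.6 -47.4 10 0 0 -30.38\n1 79.6 -47.4 10 0 0 -30.38\n1 79.6 -47.4 10 0 0 -30.38\n1 79.6 -47.4 10 0 0 -30.38", "force": 30}}

```text
clock: 1.2
tool_pos: [0.5287, -0.1749, 0.1889]
eef_rot: [0.56, 0.829, 0.003, 0.0]
contact_force: [0.1, 0.2, -0.7]
opening: 1.0
finger_force: 0.0
```

```bash
python3 go.py .525 -.1815 .08 .388
```

```text
1.2 [ 0.52865549 -0.17486915  0.18886676] shift [-0.0051 -0.0064  0.1088] turn [ 0.0045 -0.0025 -0.0048]
```

In the tool's units: 0.1 m is 20, 0.05 m is 10.

Request:
{"op": "pendant", "data": {"increments": "1 0 -0.6 10 0 0 0\n1 0 -0.6 20 0 0 0\n1 0 -0.6 20 0 0 0\n1 0 -0.6 20 0 0 0\n1 0 -0.6 20 0 0 0"}}

```text
clock: 1.7
tool_pos: [0.5243, -0.183, 0.0911]
eef_rot: [0.566, 0.825, 0.001, 0.002]
contact_force: [0.0, -0.9, 0.2]
opening: 0.998
finger_force: 0.0
```

```bash
python3 go.py .525 -.1815 .014 .388
```

```text
1.7 [ 0.52428672 -0.1829844   0.09110066] shift [0.0013 0.0009 0.0771] turn [ 0.0035  0.0023 -0.0193]
```

Request:
{"op": "pendant", "data": {"increments": "1 0.2 0 8 0.06 0.04 -0.2\n1 0.2 0.2 12 0.06 0.04 -0.2\n1 0.2 0.2 15.4 0.06 0.04 -0.2\n1 0.2 0.2 15.4 0.06 0.04 -0.2\n1 0.2 0.2 15.4 0.06 0.04 -0.2"}}

```text
clock: 2.2
tool_pos: [0.5246, -0.1818, 0.0138]
eef_rot: [0.561, 0.828, -0.0, -0.0]
contact_force: [0.8, -0.2, 0.6]
opening: 0.999
finger_force: 0.0
```

```bash
python3 go.py .525 -.1815 .014 .388
```

```text
2.2 [ 0.52464246 -0.18180857  0.0138011 ] shift [ 0.0002  0.0004 -0.0002] turn [-0.0002  0.     -0.0093]
```

Request:
{"op": "pendant", "data": {"increments": "0 0 0 0 0 0 0\n0 0 0 0 0 0 0\n0 0 0 0 0 0 0\n0 0 0 0 0 0 0\n0 0 0 0 0 0 0\n0 0 0 0 0 0 0\n0 0 0 0 0 0 0\n0 0 0 0 0 0 0", "force": 35}}

```text
clock: 3.0
tool_pos: [0.5237, -0.1812, 0.0117]
eef_rot: [0.561, 0.828, -0.0, -0.001]
contact_force: [1.1, 0.6, -1.1]
opening: 0.334
finger_force: 35.0
```

```bash
python3 go.py .525 -.1815 .17 .388
```

```text
3.0 [ 0.52369604 -0.1811598   0.01171674] shift [-0.0005  0.0008 -0.1583] turn [-0.0018 -0.002  -0.0087]
```

In the tool's units: -0.158 m is -31.6, -0.11 m is -22.

Request:
{"op": "pendant", "data": {"increments": "0 0 0 -4 0 0 0\n0 0 0 -12 0 0 0\n0 0 0 -22 0 0 0\n0 0 0 -31.6 0 0 0\n0 0 0 -31.6 0 0 0\n0 0 0 -31.6 0 0 0"}}

```text
clock: 3.6
tool_pos: [0.5233, -0.182, 0.1699]
eef_rot: [0.561, 0.827, -0.001, -0.001]
contact_force: [-1.1, 0.4, -3.8]
opening: 0.341
finger_force: 35.0
```

```bash
python3 go.py .5033 .1294 .17 -.062
```

```text
3.6 [ 0.52328627 -0.18200268  0.16994873] shift [ 0.2968  0.0965 -0.    ] turn [-3.300e-03 -4.000e-04  4.405e-01]
```

In the tool's units: 0.297 m is 59.4, 0.28 m is 56, 0.44 rad is 8.8.

Request:
{"op": "pendant", "data": {"increments": "0 6 2 0 0 0 1\n0 14 4.6 0 0 0 2.2\n0 24 7.8 0 0 0 3.6\n0 33 10.8 0 0 0 5\n0 42 13.6 0 0 0 6.4\n0 50 16.2 0 0 0 7.6\n0 56 18.2 0 0 0 8.4\n0 59.4 19.3 0 -0.06 0 8.8\n0 59.4 19.3 0 -0.06 0 8.8\n0 59.4 19.3 0 -0.06 0 8.8"}}

```text
clock: 4.6
tool_pos: [0.5021, 0.1288, 0.1683]
eef_rot: [0.728, 0.686, -0.002, -0.001]
contact_force: [-0.0, -1.0, -3.5]
opening: 0.337
finger_force: 35.0
```

Request:
{"op": "pendant", "data": {"increments": "0 0 0 0 0 0 0\n0 0 0 0 0 0 0", "quiet": true}}

```text
ok
```

```bash
python3 go.py .5033 .1294 .17 -.062
```

Run:
```python
from h import *
T=r.snapshot("top");S=r.snapshot("scene")
f=lambda im,x,y,w,h,k:cv2.resize(im[y:y+h,x:x+w],None,fx=k,fy=k,interpolation=cv2.INTER_NEAREST)[:,:,::-1]
cv2.imwrite("pics/c2.png",np.hstack([f(T,170,180,80,80,5),f(S,250,150,80,80,5)]))
```

```text
4.8 [0.50331752 0.12808359 0.16944171] shift [ 0.0013 -0.0001 -0.0006] turn [-0.0017  0.0004 -0.0014]
```

View pics/c2.png

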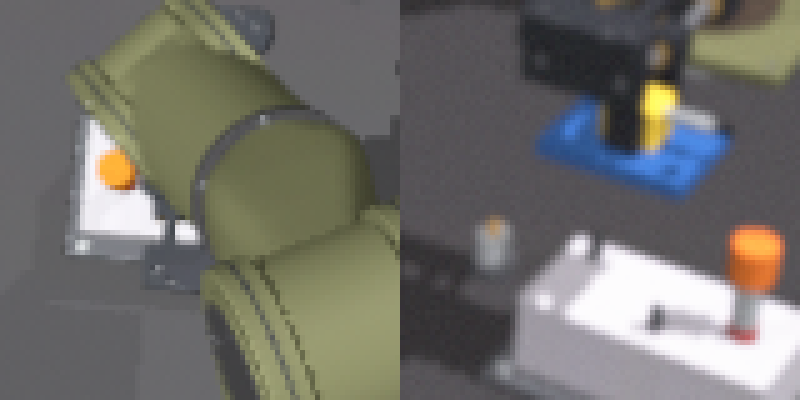

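The top view is now blocked by the arm. In the scene view the plate hangs level above the stand, nose towards the rod, with its front corner at about (307,189). I'll refine the stand and plate poses using sub-pixel edge scans.

Create e.py:
```python
from h import *
def edge(n,im,c,yaw,z,axis,at,cross,span=8,ch=None):
    """signed edge offset (mm): strongest change near coordinate `at` along axis, for lines at other coordinate in cross"""
    g=(im.astype(float).mean(2) if ch is None else ch(im.astype(float))).astype(np.float32)
    ux=np.array([np.cos(yaw),np.sin(yaw)]);uy=np.array([-ux[1],ux[0]])
    t=np.arange(at-span,at+span+.1,.5); out=[]
    for k in cross:
        a,b=(t,0*t+k) if axis==0 else (0*t+k,t)
        P=np.c_[c[0]+a*ux[0]+b*uy[0],c[1]+a*ux[1]+b*uy[1],0*t+z*1000]/1000
        p=proj(n,P).astype(np.float32); v=cv2.remap(g,p[:,:1],p[:,1:],cv2.INTER_LINEAR).ravel()
        d=np.abs(np.gradient(cv2.GaussianBlur(v[:,None],(1,5),1).ravel())); i=d.argmax(); w=d[max(0,i-6):i+7];out.append((w*t[max(0,i-6):i+7]).sum()/w.sum())
    sl=np.polyfit(cross,out,1)[0]
    return round(float(np.median(out)),2),round(float(np.std(out)),2),round(float(sl),3)
sat=lambda f:f[:,:,2]-f[:,:,0]
if __name__=="__main__":
    T=cv2.imread("pics/top0.png")[:,:,::-1];S=cv2.imread("pics/scene0.png")[:,:,::-1]
    c=(503.5,129.4);yaw=-.062   # seat frame: x edges +-40, y edges -50, 107
    for n,im in(("top",T),("scene",S)):
        print(n,"stand x",[edge(n,im,c,yaw,.06,0,s,range(-42,60,3)) for s in(-40,40)],"y",[edge(n,im,c,yaw,.06,1,s,range(-30,31,3)) for s in(-50,107)])
    c=(525,-181.5);yaw=.385
    print("plate top x",[edge("top",T,c,yaw,.01,0,s,range(-38,39,3),ch=sat) for s in(-35,35)],"y",[edge("top",T,c,yaw,.01,1,s,[k for k in range(-30,31,3)if abs(k)>8],ch=sat) for s in(-45,45)])
```

```bash
python3 e.py
```

```text
top stand x [(-41.29, 0.84, 0.016), (40.12, 0.9, 0.006)] y [(-49.93, 0.61, -0.003), (109.46, 0.76, -0.006)]
scene stand x [(-43.25, 2.59, -0.004), (43.19, 0.64, 0.005)] y [(-52.12, 0.29, -0.0), (110.1, 1.1, -0.041)]
plate top x [(-35.03, 1.42, -0.019), (36.47, 1.67, -0.018)] y [(-45.93, 0.72, 0.011), (45.77, 0.51, 0.008)]
```

Run:
```python
from e import *
print(ray("scene",(253,195))[0])
ps=[];Ims=[]
for _ in range(4):
    ps.append(r.get_state()['tool_pos']);Ims.append(r.snapshot("scene").astype(float))
p=np.mean(ps,0);S=np.mean(Ims,0);print(p, r.get_state()['eef_rot'])
c=p[:2]*1000;zb=p[2]-.0127
for yaw in(-.065,):
  print("front",edge("scene",S,c,yaw,zb,0,35,range(-30,40,3),ch=sat),"right",edge("scene",S,c,yaw,zb,1,45,range(-5,31,3),ch=sat),
  "left bot",edge("scene",S,c,yaw,zb,1,-45,range(0,31,3),ch=sat),"left top",edge("scene",S,c,yaw,zb+.01,1,-45,range(-25,31,3),ch=sat),
  "right top",edge("scene",S,c,yaw,zb+.01,1,45,range(-25,31,3),ch=sat),"back top",edge("scene",S,c,yaw,zb+.01,0,-35,range(-38,-24,2),ch=sat))
```

```text
[1.33124949 0.41436434 0.67034321]
[0.50352688 0.12917263 0.16995534] [ 7.28531400e-01  6.85012131e-01  2.71202459e-04 -5.53411951e-04]
front (31.46, 1.0, -0.026) right (42.5, 0.66, 0.023) left bot (-50.9, 0.46, 0.012) left top (-47.64, 2.1, -0.051) right top (47.5, 0.94, 0.025) back top (-28.87, 1.79, -0.264)
```

```bash
python3 go.py .5028 .1308 .098 -.067
```

```text
5.1 [0.50354749 0.12975313 0.17010166] shift [ 0.0009 -0.0008  0.0721] turn [-0.0004 -0.0012  0.0054]
```

In the tool's units: 0.0014 m is 0.28, -0.0008 m is -0.16, 0.005 rad is 0.1.

Request:
{"op": "pendant", "data": {"increments": "0 0.28 -0.16 6 0 0 0.1\n0 0.28 -0.16 11 0 0 0.1\n0 0.28 -0.16 14.4 0 0 0.1\n0 0.28 -0.16 14.4 0 0 0.1\n0 0.28 -0.16 14.4 0 0 0.1"}}

```text
clock: 5.6
tool_pos: [0.5029, 0.1318, 0.0983]
eef_rot: [0.73, 0.683, 0.0, -0.001]
contact_force: [-0.6, 0.7, -3.0]
opening: 0.339
finger_force: 35.0
```

Run:
```python
from e import *
ps=[];Ims=[]
for _ in range(4):
    ps.append(r.get_state()['tool_pos']);Ims.append(r.snapshot("scene").astype(float))
p=np.mean(ps,0);S=np.mean(Ims,0);print(p)
c=p[:2]*1000;zb=p[2]-.0127;yaw=-.067
print("front",edge("scene",S,c,yaw,zb,0,35,range(-40,40,3),ch=sat),"right",edge("scene",S,c,yaw,zb,1,45,range(-5,31,3),ch=sat),"left top",edge("scene",S,c,yaw,zb+.01,1,-45,range(-10,31,3),ch=sat))
s=np.array([503.2,130.2]);print("stand front",edge("scene",S,s,yaw,.06,0,40,range(-45,100,5)),"left",edge("scene",S,s,yaw,.06,1,-50,range(0,36,3)))
cv2.imwrite("pics/c3.png",cv2.resize(S[160:240,255:355].astype(np.uint8)[:,:,::-1],None,fx=7,fy=7,interpolation=cv2.INTER_CUBIC))
```

```text
[0.50327191 0.13188837 0.09879924]
front (29.44, 0.84, 0.013) right (39.91, 1.27, 0.095) left top (-47.42, 0.65, 0.014)
stand front (43.74, 1.04, 0.006) left (-52.02, 0.61, -0.005)
```

View pics/c3.png

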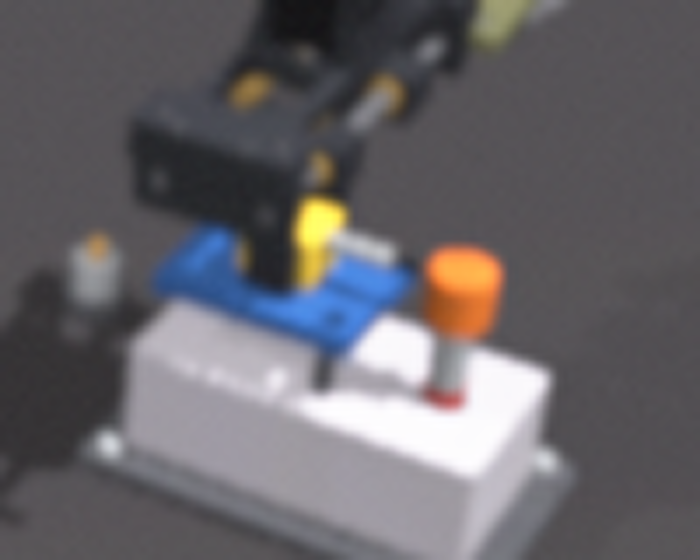

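The scene crop shows the plate just above the pins. The front hole is at crop (335,315), with the front pin base at (322,385) below it. I'll compare these with their predicted projections.

Run:
```python
from e import *
def P(c,x,y,z,yaw=-.067):
    a=np.array(c)+R.from_euler('z',yaw).apply([x,y,0])[:2]; return ((proj("scene",[[a[0]/1e3,a[1]/1e3,z]])[0]-[255,160]+.5)*7).round(1)
s=(503.2,130.2);t=(503.3,131.8)
print("pin base",P(s,24,32,.06),"pin top",P(s,24,32,.08))
for z in(.096,.099): print("hole",P(t,24,32,z),"nose",P(t,0,57,z+.02),"corner +x+y bottom",P(t,35,45,z-.01),"corner +x-y",P(t,35,-45,z-.01),"corner -x+y top",P(t,-35,45,z))
print("knob top",P(s,0,77,.125),"ring",P(s,0,77,.065),"stand corner",P(s,40,107,.06),P(s,40,-50,.06))
for dx,dy in((3,0),(0,3)): print(P(t,24+dx,32+dy,.096)-P(t,24,32,.096))
```

```text
pin base [322.3 392.7] pin top [326.9 353.7]
hole [334.2 323.2] nose [420.2 274.1] corner +x+y bottom [349.5 366.5] corner +x-y [154.4 297.2] corner -x+y top [421.7 266.3]
hole [335.  317.1] nose [421.1 268. ] corner +x+y bottom [350.2 360.5] corner +x-y [154.8 291.3] corner -x+y top [422.5 260.4]
knob top [465.3 269.6] ring [446.9 390. ] stand corner [475.9 474.6] [131.6 348.2]
[-3.1  3.5]
[6.7 2.3]
```

The nose tip appears at about (413,270) and the plate's front corner at (345,355). These match predictions to about 1 mm once the view's common offset is removed. I'll shift back 0.7 mm and lower, watching the force.

Request:
{"op": "pendant", "data": {"increments": "0 -0.14 0 0.6 0 0 0\n0 -0.14 0 1.2 0 0 0\n0 -0.14 0 1.8 0 0 0\n0 -0.14 0 2.2 0 0 0\n0 -0.14 0 2.2 0 0 0"}}

```text
clock: 6.3
tool_pos: [0.5033, 0.1314, 0.0869]
eef_rot: [0.73, 0.683, 0.001, -0.001]
contact_force: [0.6, -0.1, -3.7]
opening: 0.338
finger_force: 35.0
```

```bash
python3 go.py .5031 .1310 .085 -.067
```

```text
6.3 [0.50326456 0.13135337 0.08688841] shift [-0.0004 -0.0001  0.0019] turn [ 0.0004 -0.0019  0.0012]
```

Request:
{"op": "pendant", "data": {"increments": "0 0 0 0.4 0 0 0\n0 0 0 0.8 0 0 0\n0 0 0 0.8 0 0 0"}}

```text
clock: 6.6
tool_pos: [0.5036, 0.1315, 0.083]
eef_rot: [0.73, 0.683, 0.001, -0.0]
contact_force: [3.6, 1.5, -2.7]
opening: 0.339
finger_force: 35.0
```

```bash
python3 go.py .5031 .1310 .0727 -.067
```

```text
6.6 [0.50355525 0.13150894 0.08301025] shift [-0.0006 -0.0004  0.0103] turn [ 0.001  -0.0024  0.001 ]
```

In the tool's units: 0.004 m is 0.8, 0.002 m is 0.4.

Request:
{"op": "pendant", "data": {"increments": "0 0.06 0.1 0.4 0 0 0\n0 0.06 0.1 0.8 0 0 0\n0 0.06 0.1 0.8 0 0 0"}}

```text
clock: 6.9
tool_pos: [0.5036, 0.1315, 0.0789]
eef_rot: [0.73, 0.683, 0.001, -0.001]
contact_force: [2.6, 0.6, -3.5]
opening: 0.334
finger_force: 35.0
```

Request:
{"op": "pendant", "data": {"increments": "0 0 0 0.4 0 0 0\n0 0 0 0.8 0 0 0\n0 0 0 0.8 0 0 0"}}

```text
clock: 7.2
tool_pos: [0.5036, 0.1315, 0.0749]
eef_rot: [0.73, 0.683, 0.001, -0.001]
contact_force: [4.1, 3.3, -3.2]
opening: 0.337
finger_force: 35.0
```

Inserting smoothly, with only small side forces.

Request:
{"op": "pendant", "data": {"increments": "0 0.06 0.1 0.2 0 0 0\n0 0.06 0.1 0.4 0 0 0\n0 0.06 0.1 0.4 0 0 0"}}

```text
clock: 7.5
tool_pos: [0.5037, 0.1315, 0.0729]
eef_rot: [0.73, 0.683, 0.0, -0.001]
contact_force: [4.1, 1.6, -2.0]
opening: 0.335
finger_force: 35.0
```

Request:
{"op": "pendant", "data": {"increments": "0 0 0 0.2 0 0 0\n0 0 0 0.4 0 0 0\n0 0 0 0.4 0 0 0"}}

```text
clock: 7.8
tool_pos: [0.5037, 0.1315, 0.0717]
eef_rot: [0.73, 0.683, 0.0, -0.0]
contact_force: [2.4, 1.2, 7.0]
opening: 0.338
finger_force: 35.0
```

In the tool's units: -0.005 m is -1, 0.0005 m is 0.1.

Request:
{"op": "pendant", "data": {"increments": "0 0 0 0.1 0 0 0\n0 0 0 0.1 0 0 0\n0.7 0 0 0.1 0 0 0\n0.7 0 0 0 0 0 0\n0.7 0 0 0 0 0 0\n0.7 0 0 -1 0 0 0\n0.7 0 0 -1 0 0 0\n0.7 0 0 -1 0 0 0"}}

```text
clock: 8.6
tool_pos: [0.5037, 0.1314, 0.0761]
eef_rot: [0.73, 0.683, 0.0, -0.001]
contact_force: [0.1, 0.6, -0.8]
opening: 0.702
finger_force: 0.0
```

Request:
{"op": "pendant", "data": {"increments": "0.7 0 0 -4 0 0 0\n0.7 0 0 -12 0 0 0\n0.7 0 0 -20 0 0 0\n0.7 0 0 -22 0 0 0\n0.7 0 0 -22 0 0 0\n0.7 0 0 -22 0 0 0"}}

```text
clock: 9.2
tool_pos: [0.5031, 0.1308, 0.1851]
eef_rot: [0.73, 0.683, -0.001, -0.001]
contact_force: [-0.9, -0.5, -0.5]
opening: 0.706
finger_force: 0.0
```

Run:
```python
from h import *
S=r.snapshot("scene")
cv2.imwrite("pics/c4.png",cv2.resize(S[160:240,255:355][:,:,::-1],None,fx=7,fy=7,interpolation=cv2.INTER_CUBIC))
```

```bash
python3 go.py .508 .2075 .175 -.067
```

```text
9.25 [0.50277175 0.13079705 0.18460755] shift [0.0769 0.0002 0.0096] turn [-0.0032  0.0002  0.0011]
```

View pics/c4.png

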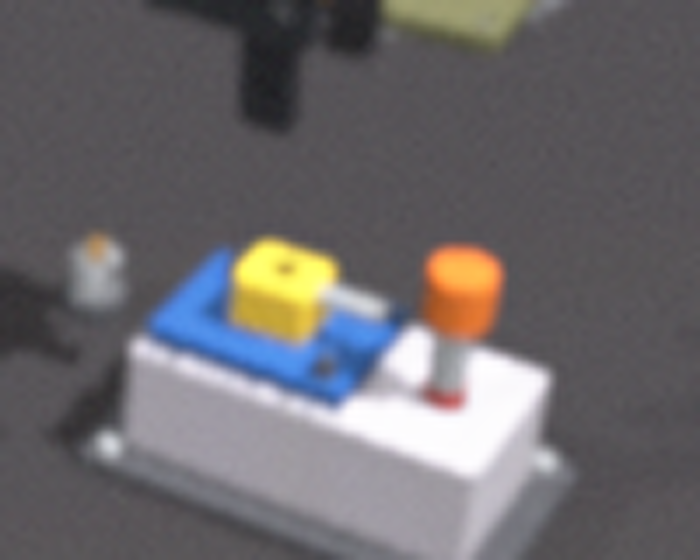

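The plate is seated flush, with the front pin showing in its hole at crop (325,362). The nose tip is near (400,315) and the knob at (463,290). Now to move over the knob.

Request:
{"op": "pendant", "data": {"increments": "0.7 6 0 0 -0.04 0 0\n0.7 12 0.08 0 -0.04 0 0.02\n0.7 15.46 0.16 0 -0.04 0 0.02\n0.7 15.46 0.16 0 -0.04 0 0.02\n0.7 15.46 0.16 0 -0.04 0 0.02\n0.7 15.46 0.16 5 -0.04 0 0.02\n0.7 15.46 0.16 9 -0.04 0 0.02\n0.7 15.46 0.16 9 -0.04 0 0.02\n0.7 15.46 0.16 9 -0.04 0 0.02", "force": 8}}

```text
clock: 10.15
tool_pos: [0.5096, 0.2068, 0.1411]
eef_rot: [0.731, 0.682, 0.0, 0.0]
contact_force: [0.6, -0.1, 0.5]
opening: 0.702
finger_force: 0.0
```

```bash
python3 go.py .5088 .2079 .104 -.067
```

```text
10.15 [0.50958969 0.20683373 0.14108028] shift [ 0.001  -0.0009  0.0371] turn [ 0.0006  0.0004 -0.0016]
```

In the tool's units: 0.037 m is 7.4, 0.03 m is 6, -0.001 rad is -0.02.

Request:
{"op": "pendant", "data": {"increments": "0.7 0.2 -0.16 3 0 0 -0.02\n0.7 0.2 -0.16 6 0 0 -0.02\n0.7 0.2 -0.16 7.4 0 0 -0.02\n0.7 0.2 -0.16 7.4 0 0 -0.02\n0.7 0.2 -0.16 7.4 0 0 -0.02"}}

```text
clock: 10.65
tool_pos: [0.5094, 0.2096, 0.1049]
eef_rot: [0.73, 0.683, 0.001, 0.0]
contact_force: [0.6, 1.1, 0.1]
opening: 0.703
finger_force: 0.0
```

```bash
python3 go.py .5088 .2079 .104 -.067
```

```text
10.65 [0.50944496 0.20956525 0.1048839 ] shift [-0.0017 -0.0005  0.0009] turn [ 0.0024 -0.0016  0.0006]
```

Request:
{"op": "pendant", "data": {"increments": "0.4 0 0 0 0 0 0\n0.4 0 0 0 0 0 0\n0.4 0 0 0 0 0 0"}}

```text
clock: 10.95
tool_pos: [0.5091, 0.2096, 0.1045]
eef_rot: [0.73, 0.683, 0.001, 0.0]
contact_force: [0.6, -0.3, 0.3]
opening: 0.451
finger_force: 0.0
```

```bash
python3 go.py .5088 .2079 .104 -.067
```

```text
10.95 [0.50914971 0.20961445 0.10452178] shift [-0.0017 -0.0002  0.0005] turn [ 0.002  -0.0015  0.0009]
```

Request:
{"op": "pendant", "data": {"increments": "0.4 -0.3 -0.04 0 0.02 -0.02 0\n0.4 -0.3 -0.04 0 0.02 -0.02 0\n0.25 -0.3 -0.04 0 0.02 -0.02 0\n0.2 -0.3 -0.04 0 0.02 -0.02 0\n0.2 -0.3 -0.04 0 0.02 -0.02 0\n0.2 -0.3 -0.04 0 0.02 -0.02 0", "force": 8}}

```text
clock: 11.55
tool_pos: [0.5087, 0.2081, 0.1041]
eef_rot: [0.73, 0.683, 0.0, 0.0]
contact_force: [-0.1, -0.6, -0.6]
opening: 0.314
finger_force: 8.0
```

```bash
python3 go.py .5088 .2079 .104 -.067
```

```text
11.55 [0.50872494 0.20807617 0.10406826] shift [-0.0002  0.0001  0.0001] turn [ 0.0005 -0.0002  0.0009]
```

Request:
{"op": "pendant", "data": {"increments": "0.1 0 0 0 0 0 0\n0.1 0 0 0 0 0 0\n0.1 0 0 -0.2 0 0 0\n0.1 0 0 -0.4 0 0 0\n0.1 0 0 -0.8 0 0 0\n0.1 0 0 -1.2 0 0 0\n0.1 0 0 -1.2 0 0 0", "force": 18}}

```text
clock: 12.25
tool_pos: [0.5086, 0.2081, 0.1104]
eef_rot: [0.73, 0.683, 0.0, 0.0]
contact_force: [0.8, -0.3, -2.1]
opening: 0.309
finger_force: 18.0
```

```bash
python3 go.py .5087 .2080 .129 -.067
```

```text
12.25 [0.50856586 0.20808805 0.11037558] shift [-0.0001  0.0001 -0.0186] turn [ 0.0004 -0.0002  0.0009]
```

Lifting cleanly, with load −2 N (the rod's weight) and no side force.

In the tool's units: -0.0185 m is -3.7, -0.016 m is -3.2.

Request:
{"op": "pendant", "data": {"increments": "0.1 0 0 -0.4 0 0 0\n0.1 0 0 -0.8 0 0 0\n0.1 0 0 -1.4 0 0 0\n0.1 0 0 -2 0 0 0\n0.1 0 0 -2.6 0 0 0\n0.1 0 0 -3.2 0 0 0\n0.1 0 0 -3.7 0 0 0\n0.1 0 0 -3.7 0 0 0\n0.1 0 0 -3.7 0 0 0\n0.1 0 0 -3.7 0 0 0"}}

```text
clock: 13.25
tool_pos: [0.5085, 0.208, 0.1285]
eef_rot: [0.73, 0.683, 0.0, 0.0]
contact_force: [-0.3, 0.2, -1.8]
opening: 0.316
finger_force: 18.0
```

Run:
```python
from h import *
print(r.get_state()['tool_pos'])
S=np.mean([r.snapshot("scene").astype(float) for _ in range(3)],0).astype(np.uint8)
m=mask(S,(0,120,60),(6,255,255),(305,185,335,225))|mask(S,(172,120,60),(180,255,255),(305,185,335,225))
S0=cv2.imread("pics/scene0.png")[:,:,::-1]
m0=mask(S0,(0,120,60),(6,255,255),(305,205,335,225))|mask(S0,(172,120,60),(180,255,255),(305,205,335,225))
a=cen(m);b=cen(m0);print(a,b); print([proj("scene",[[.5085,.2075,z]])[0] for z in(.06,.065,.085,.09,.095)])
cv2.imwrite("pics/c5.png",cv2.resize(S[160:240,255:355][:,:,::-1],None,fx=7,fy=7,interpolation=cv2.INTER_CUBIC))
```

```text
[0.50847943 0.20802566 0.1284917 ]
(318.75, 209.75, 4.0) (319.0, 217.0, 1.0)
[array([318.2730109 , 216.66644587]), array([318.48398122, 215.28337967]), array([319.33968332, 209.67659773]), array([319.55661598, 208.25595677]), array([319.77477272, 206.82760853])]
```

View pics/c5.png

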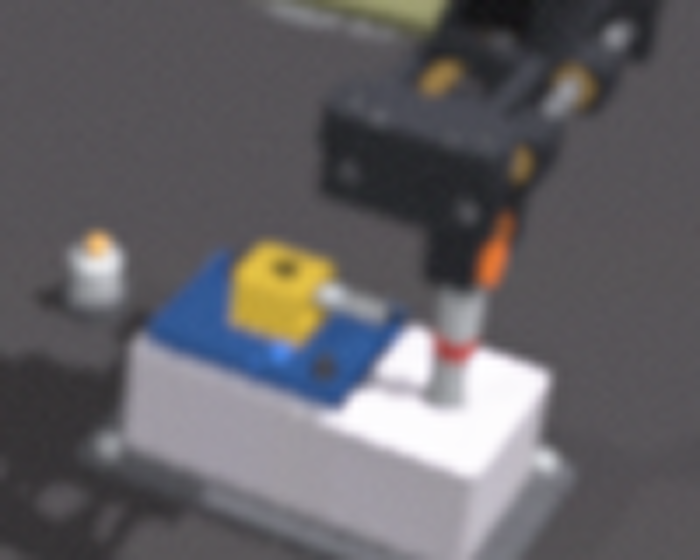

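The ring has risen to crop (455,351), from (446,397) before. The plate is undisturbed and the knob is held. One check of the rise from redness-weighted centroids:

Run:
```python
from h import *
def c(f,y0,y1):
    im=cv2.imread(f).astype(float)[y0:y1,425:485]; w=im[:,:,2]-im[:,:,1]; w=np.where(w>40,w,0); return y0+(w.sum(1)*np.arange(y1-y0)).sum()/w.sum()
a=c("pics/c4.png",370,420);b=c("pics/c5.png",325,380);print(a,b,(a-b)/7, "mm", (a-b)/7*25/(215.28-208.26))
```

```text
399.7953812101656 350.53708328603324 7.036899703447481 mm 25.060184129086434
```

Request:
{"op": "pendant", "data": {"increments": "0.1 0 0 -0.1 0 0 0\n0.1 0 0 -0.1 0 0 0\n0.1 0 0 -0.1 0 0 0\n0.1 0 0 -0.1 0 0 0\n0.1 0 0 -0.1 0 0 0"}}

```text
clock: 13.9
tool_pos: [0.5086, 0.2081, 0.1291]
eef_rot: [0.73, 0.683, 0.0, 0.0]
contact_force: [0.2, -1.1, -3.5]
opening: 0.308
finger_force: 18.0
```

The camera puts the rise at 25.1 mm and the arm at 25.0 mm. Side force is negligible and the rod is at rest, so I'm handing in.

```bash
python3 -c "
from plant import r
print(r.finish_job())"
```

```text
the job is handed in; nothing more can be done
None
```

I handed the job in at about 14 s: the plate is flush over both pins and let go, and the rod is raised about 25 mm and held still in the gripper, its red ring level with the nose; the hand-in returned no verdict.

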